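Take the scraps caddy off its rail, stand it on the mat and shut its lid

TASK

Lift the white food-scraps caddy up and off the rail it hangs on and stand it gently, upright, in the middle of the round cork mat. Then, once it stands there, fold its green lid all the way down so that it is shut. Do not knock the mug, the spice jar or the tuna tin.

Things in the scene. Friction and masses are not known exactly. Their poses are not given: they have to be found in the camera images.
- caddy: White open-topped plastic caddy, loose, about 0.25 kg. Box 100 (x) x 120 (y) x 110 (z) mm, walls 4 mm; origin at the centre of its underside, z up, its front faces its own -x. It starts hanging on the rail, its underside 50 mm above the worktop, its back leaning on the stand's crossbar.
- caddy_grip (a point): Centre of the green grip bar at the caddy's front, at (-66, 0, 143) mm in its frame: a level bar along its y, 100 mm long, 12 mm thick (x), 34 mm high, on two thin steel arms at y +-46 mm. It can be pinched from above across its 12 mm; its underside is 16 mm above the caddy's rim and 10 mm in front of the front wall.
- caddy_hinge (a point): Middle of the lid's hinge line, at the caddy's back rim, at (50, 0, 110) mm in the caddy's frame; the line runs along the caddy's y.
- caddy_lid (a joint): Angle of the green lid (100 mm from hinge to front edge, 120 mm wide, 8 mm thick): 0 = shut flat on the rim, grows as it opens upward and backward, about 1.57 = upright; limit 1.75. A stiff hinge (0.06 N m) holds it wherever it is left. It starts open at 1.25 to 1.5.
- lid_edge (a point): Middle of the lid's free (front) edge, 100 mm from the hinge line.
- stand: Fixed rail stand: light wooden base 150 x 200 x 12 mm (from 120 mm in front of the rail to 30 mm behind it), two steel posts at y +-88 mm, a level 12 mm round steel rail between them along its y, and a flat crossbar below. Origin on the worktop straight under the middle of the rail; the front is its -x.
- rail_mid (a point): Middle of the rail's axis, 144 mm above the worktop.
- mat: Round cork mat, fixed to the worktop, 180 mm across, 8 mm thick; origin at the centre of its underside.
- mug: White mug, 83 mm across, 115 mm with its handle, 86 mm high; bystander. Origin in its underside.
- spice_jar: Spice jar with a dark cap, 44 mm across, 105 mm high; bystander. Origin at the centre of its underside.
- tuna_tin: Flat round tin, 86 mm across, 40 mm high; bystander. Origin at the centre of its underside.
- caddy_hook (a point): Bottom of the lip of the steel strap hook on the caddy's back, at (70, 0, 80) mm in its frame. The strap, 50 mm wide, reaches 23 mm out from the back wall over the rail (its underside at z 100 mm) and the lip hangs down behind the rail: the caddy must rise at least 20 mm before it can come away towards its front.

How it is judged:
By the outcome, as a careful person would: the job done as asked, in the order asked, and still so for the second after the job is handed in, with the robot touching nothing.
It also fails if it takes over 64 s, if anything falls off the work surface, if the arm or the gripper's body presses on something with over 40 N, if the wrist force passes 120 N, or if a joint passes its speed limit or range.

ROBOT

A 6-joint arm with a two-finger parallel gripper is mounted at the origin on a cart in front of the work surface, level with it; the furniture and walls round the work are solid. World frame = base frame: x ahead of the robot, y to its left, z up, the work surface at z = 0. Lengths are in m, angles in rad, forces in N, time in s.
With the tool pointing down it reaches from about 0.3 to 0.825 m from the base axis. Payload 5.4 kg.
Tool frame: the origin (TCP) lies at the very end of the fingers, on their centre line; the grasp point (between the pads) lies 19 mm behind it; z points along the fingers, y is the line along which they close (so a half turn about z gives the same grasp; the last joint's range is limited). The gripper opens to 92 mm and grips with 3 to 60 N. Pads are 20 mm wide; open, the fingers measure 128 mm over their backs; the gripper's body (75 mm by 189 mm) begins 69 mm behind the grasp point.
Start: joints at [-1.524, 0.158, 1.597, -0, 1.386, -0.21], TCP at [0.146, -0.556, 0.194] pointing down, gripper open.
Joint ranges: [-2.91, 2.91], [-0.94, 2.29], [0.18, 2.7], [-1.29, 4.43], [0.17, 2.64], [-3, 3]. Speed limits (rad/s): [2.57, 2.57, 3.14, 3.14, 3.14, 3.14].

INTERFACE

Orientations are given as a rotation vector (axis times angle).
In Python, from workcell import bot gives the robot as it stands. Calls block until the motion is done:
- bot.goto(position, orientation): joint-space move of the TCP to a pose.
- bot.line_to(position, rot=None, max_speed=0.15): straight line of the TCP; rot=None keeps the orientation; max_speed is the mean speed in m/s.
- bot.set_joints(angles): joint-space move.
- bot.set_gripper(opening, newtons=None): opening from 0.0 (shut) to 1.0 (fully open); newtons is the grip in N (None keeps the last); returns when the fingers have stopped.
- bot.hold(seconds).
- bot.inverse_kinematics(position, orientation): joint angles nearest the present ones, or None.
- bot.read_camera(name): name is "scene" or "top"; returns a dict with "pixels" (420x560x3 uint8, blue, green, red), "fx", "fy", "cx", "cy" (pixels), "k1" (the pictures are not rectified: a ray, as slopes to the right and down, at radius r is drawn at 1 + k1 r^2 times it, then the intrinsics apply), "R" (3x3) and "t" (3): a world point X has camera coordinates R X + t. Camera axes: x right, y down, z forward; pixel columns grow to the right and rows downward; lengths in m; the calibration is good to about 2 mm. A picture is of the moment at which its call begins. There is no depth.
A pose or a line that the arm cannot do raises bot.MotionError and nothing moves.
- bot.job_done(): hands the job in; it is judged then, once.
Readings, each from a call of its own:
- bot.current_clock(): time.
- bot.current_joints(): joint angles.
- bot.current_joint_vel(): joint speeds.
- bot.current_effort(): joint torques, N m.
- bot.current_ee_pos(): TCP position.
- bot.current_tool_rot(): TCP orientation.
- bot.current_contact_force(): force on the tool from outside, world axes, zero at the start.
- bot.current_ft_torque(): the same for the moment, N m.
- bot.current_opening(): opening from 0.0 (shut) to 1.0 (fully open).
- bot.current_grip_force(): force on a finger pad.
Only numpy, scipy, OpenCV 4.12 (cv2) and the standard library are available. Lean on these libraries where they do the work, as an engineer would, in place of code of your own. Each camera call takes 0.05 s, during which the arm holds its last target. There are 200 camera calls.

## Working session

There is one attempt and no reset: what is moved stays moved. The work goes in short steps, each a Python script; the robot and the scene stay as the last script left them, time stands still between calls to the robot, and variables do not carry over. Pictures are saved under pics/ and viewed, at most 10 in all, crops included, and the job is handed in when it is done.

```bash
ls; mkdir -p pics
python3 - <<'E'
from workcell import bot
import cv2,numpy as np
for n in("scene","top"):
    c=bot.read_camera(n); cv2.imwrite(f"pics/{n}0.png",c["pixels"])
    print(n,{k:np.round(c[k],4).tolist() for k in c if k!="pixels"}, (-np.array(c["R"]).T@c["t"]).round(3))
print(bot.current_clock(),bot.current_tool_rot())
E
```

```text
pics
scene {'fx': 423.9934, 'fy': 423.9934, 'cx': 278.734, 'cy': 206.247, 'k1': -0.1181, 'R': [[-0.5973, -0.802, -0.0116], [-0.409, 0.3169, -0.8557], [0.6899, -0.5064, -0.5173]], 't': [0.2846, 0.3823, 0.9622]} [-0.337  0.594  0.828]
top {'fx': 484.5786, 'fy': 484.5786, 'cx': 277.8979, 'cy': 216.3877, 'k1': -0.0172, 'R': [[0.0235, -0.9992, 0.032], [-0.9917, -0.0273, -0.126], [0.1267, -0.0288, -0.9915]], 't': [-0.1164, 0.5613, 1.4571]} [ 0.375 -0.059  1.519]
0.1 [-3.11407716e+00 -4.02107779e-01 -1.81473098e-04]
```

View pics/scene0.png

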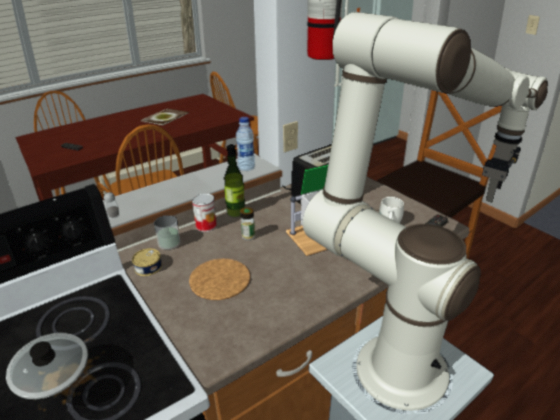

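View pics/top0.png

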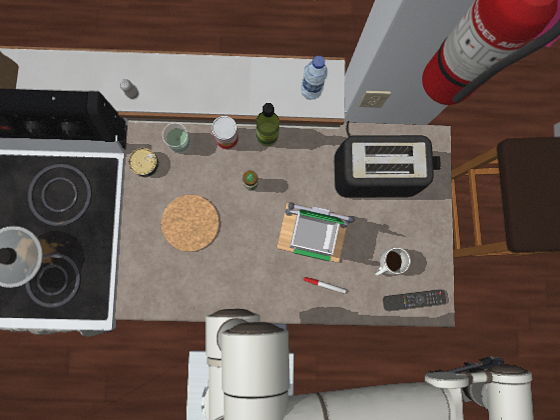

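The scene view shows the caddy partly hidden by the arm. In the top view, the grip bar is near (312,254), the lid (322,213), the mat (190,222), the jar (250,180), the mug (397,262) and the tin (144,162). I'll measure from the top view next.

```bash
cat > h.py <<'E'
from workcell import bot
import cv2,numpy as np
from scipy.spatial.transform import Rotation as Ro
def cast(c,uv,z):
    uv=np.atleast_2d(np.array(uv,float))
    K=np.array([[c["fx"],0,c["cx"]],[0,c["fy"],c["cy"]],[0,0,1]])
    n=cv2.undistortPoints(uv[:,None],K,np.array([c["k1"],0,0,0.]))[:,0]
    R=np.array(c["R"]);o=-R.T@c["t"]
    d=np.c_[n,np.ones(len(n))]@R
    return o+d*((z-o[2])/d[:,2])[:,None]
def proj(c,X):
    K=np.array([[c["fx"],0,c["cx"]],[0,c["fy"],c["cy"]],[0,0,1]])
    return cv2.projectPoints(np.atleast_2d(np.array(X,float)),cv2.Rodrigues(np.array(c["R"]))[0],np.array(c["t"],float),K,np.array([c["k1"],0,0,0.]))[0][:,0]
def green(im):
    h=cv2.cvtColor(im,cv2.COLOR_BGR2HSV)
    return cv2.inRange(h,(50,120,40),(85,255,255))
def blobs(m,amin=20):
    cs,_=cv2.findContours(m,cv2.RETR_EXTERNAL,cv2.CHAIN_APPROX_NONE)
    return [c for c in cs if cv2.contourArea(c)>amin]
def down(yaw):  # tool z down, tool y (closing line) at angle yaw+90deg.. tool x along (cos yaw, sin yaw)
    return Ro.from_euler('z',yaw)*Ro.from_euler('x',np.pi)
E
python3 - <<'E'
from h import *
c=bot.read_camera("top");im=c["pixels"]
hsv=cv2.cvtColor(im,cv2.COLOR_BGR2HSV)
g=green(im)
for b in blobs(g):
    x,y,w,h=cv2.boundingRect(b)
    if 270<x<360 and 190<y<270:
        r=cv2.minAreaRect(b); bp=cv2.boxPoints(r)
        print("green",x,y,w,h,np.round(r[0],1),np.round(r[1],1),r[2]);
        for z in (.21,.193,.25): 
            P=cast(c,bp,z);print(z,P[:,:2].round(4).tolist(),P.mean(0).round(4))
m=cv2.inRange(hsv,(8,80,110),(22,255,255)); m[:, :150]=0;m[:,230:]=0;m[:185]=0;m[265:]=0
b=max(blobs(m),key=cv2.contourArea);P=cast(c,b[:,0],.008)
(mx,my),r=cv2.minEnclosingCircle(P[:,:2].astype(np.float32)); print("mat",mx,my,r,cv2.fitEllipse(P[:,:2].astype(np.float32)))
for n,uv in dict(mug=(397,262),jar=(250,178),tin=(144,162)).items(): print(n,cast(c,uv,{'mug':.086,'jar':.105,'tin':.04}[n]).round(3))
cr=cv2.resize(im[190:275,265:365],None,fx=7,fy=7,interpolation=cv2.INTER_CUBIC);cv2.imwrite("pics/crop1.png",cr)
E
```

```text
green 294 249 36 12 [311.8 254.3] [35.7  4.3] 12.804266929626465
0.21 [[0.4452, -0.1426], [0.4565, -0.1449], [0.4374, -0.2397], [0.4262, -0.2372]] [ 0.4413 -0.1911  0.21  ]
0.193 [[0.4461, -0.1437], [0.4575, -0.1461], [0.4383, -0.242], [0.4269, -0.2395]] [ 0.4422 -0.1928  0.193 ]
0.25 [[0.443, -0.1401], [0.454, -0.1423], [0.4355, -0.2341], [0.4246, -0.2318]] [ 0.4393 -0.1871  0.25  ]
green 300 210 44 14 [321.6 216.2] [44.8  5.1] 12.87500286102295
0.21 [[0.5511, -0.1549], [0.565, -0.1578], [0.5408, -0.278], [0.5269, -0.275]] [ 0.546  -0.2164  0.21  ]
0.193 [[0.5534, -0.1562], [0.5675, -0.1591], [0.5429, -0.2809], [0.5289, -0.2778]] [ 0.5482 -0.2185  0.193 ]
0.25 [[0.5457, -0.152], [0.5592, -0.1548], [0.5357, -0.2713], [0.5223, -0.2684]] [ 0.5407 -0.2116  0.25  ]
mat 0.5406227111816406 0.17249354720115662 0.09009981155395508 ((0.5410673022270203, 0.17219696938991547), (0.17594225704669952, 0.1769983023405075), 174.49537658691406)
mug [[ 0.431 -0.458  0.086]]
jar [[ 0.668 -0.015  0.105]]
tin [[0.722 0.317 0.04 ]]
```

View pics/crop1.png

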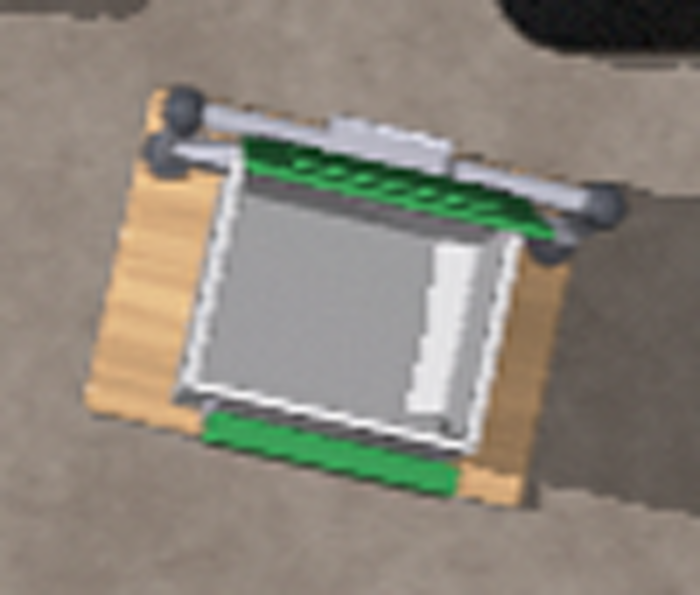

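The mask agrees with the given sizes: the bar is about 97 x 11.5 mm at z 0.21, and the mat's radius is 90 mm. The caddy is yawed about -11°, its front faces the robot, and its lid is nearly upright. Next I'll check the IK for the grasp and placing poses, then approach.

```bash
cat >> h.py <<'E'
G=np.array([.4413,-.1911]); A=-0.198
M=np.array([.5408,.1724]); B=0.25
def ax(a): return np.array([np.cos(a),np.sin(a)])
def rv(a,s): return down(a+s*np.pi/2).as_rotvec()
E
python3 - <<'E'
from h import *
for s in (1,-1):
    p=[]
    for pos,a in ((np.r_[G,.178],A),(np.r_[G,.30],A),(np.r_[M-.066*ax(B),.136],B),(np.r_[M-.066*ax(B),.25],B),(np.r_[M+.05*ax(B),.3],B)):
        j=bot.inverse_kinematics(pos,rv(a,s)); p.append(None if j is None else np.round(j,2).tolist())
    print(s,p)
E
```

```text
1 [[-0.66, -0.08, 1.87, 0.0, 1.35, -0.46], [-0.66, -0.14, 1.69, 0.0, 1.59, -0.46], [0.08, 0.02, 1.86, 0.0, 1.26, -0.17], [0.08, -0.07, 1.72, 0.0, 1.49, -0.17], [0.11, 0.22, 1.32, 0.0, 1.6, -0.14]]
-1 [[-0.66, -0.08, 1.87, -0.0, 1.35, 2.68], [-0.66, -0.14, 1.69, -0.0, 1.59, 2.68], [0.08, 0.02, 1.86, 0.0, 1.26, 2.97], [0.08, -0.07, 1.72, 0.0, 1.49, 2.97], None]
```

Run:
```python
from h import *
bot.goto(np.r_[G,.30],rv(A,1)); bot.set_gripper(.5)
bot.line_to(np.r_[G,.215])
c=bot.read_camera("scene");cv2.imwrite("pics/s1.png",c["pixels"])
x,y=proj(c,np.r_[G,.2])[0].astype(int);print(x,y,bot.current_clock(),bot.current_contact_force())
cr=c["pixels"][max(0,y-90):y+90,max(0,x-110):x+110];cv2.imwrite("pics/s1c.png",cv2.resize(cr,None,fx=3,fy=3,interpolation=cv2.INTER_CUBIC))
```

```text
336 196 3.4833 [ 0.21258162 -0.54103717 -0.01423486]
```

View pics/s1c.png

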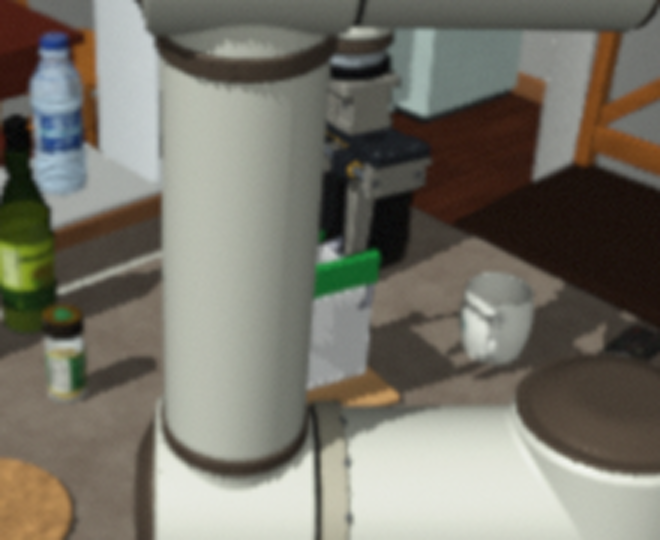

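The picture shows the fingers (crop (350-400,220)) just above the bar (345,270), one on each side. Now I'll descend, pinch, and lift a little.

Run:
```python
from h import *
p=lambda t:print(t,round(bot.current_clock(),2),np.round(bot.current_ee_pos(),4),np.round(bot.current_contact_force(),2),np.round(bot.current_ft_torque(),2),round(bot.current_opening()*92,1),bot.current_grip_force())
bot.line_to(np.r_[G,.178],max_speed=.08);p("down")
bot.set_gripper(0.0,15);bot.hold(.2);p("pinch")
bot.set_gripper(0.0,50);bot.hold(.2);p("grip")
bot.line_to(np.r_[G,.213],max_speed=.06);p("up")
bot.line_to(np.r_[G,.248],max_speed=.08);bot.hold(.2);p("up2")
for n in("scene","top"):
    c=bot.read_camera(n)
    x,y=proj(c,np.r_[G,.2])[0].astype(int)
    cv2.imwrite(f"pics/l_{n}.png",cv2.resize(c["pixels"][y-80:y+80,x-105:x+105],None,fx=3,fy=3))
a,b=[cv2.imread(f"pics/l_{n}.png") for n in("scene","top")]
cv2.imwrite("pics/l.png",cv2.resize(np.vstack([a,b]),None,fx=.6,fy=.6,interpolation=cv2.INTER_AREA))
```

```text
down 4.09 [ 0.4413 -0.1911  0.178 ] [-0.26  0.63 -0.44] [-0.04 -0.04  0.04] 46.5 0.0
pinch 4.9 [ 0.4428 -0.1915  0.1782] [ 5.44 -1.47 -3.56] [-0.23 -1.03 -0.02] 12.2 15.002718418836594
grip 5.32 [ 0.4429 -0.1915  0.1782] [ 6.64 -1.15 -3.53] [-0.27 -1.09  0.05] 11.6 50.00102519989014
up 6.05 [ 0.4409 -0.1909  0.2125] [ 0.11 -0.38 -2.96] [ 0.01  0.11 -0.02] 11.3 50.026724338531494
up2 6.84 [ 0.441  -0.1909  0.2474] [ 0.43  0.58 -2.87] [-0.06  0.06 -0.01] 11.5 50.025930404663086
```

View pics/l.png

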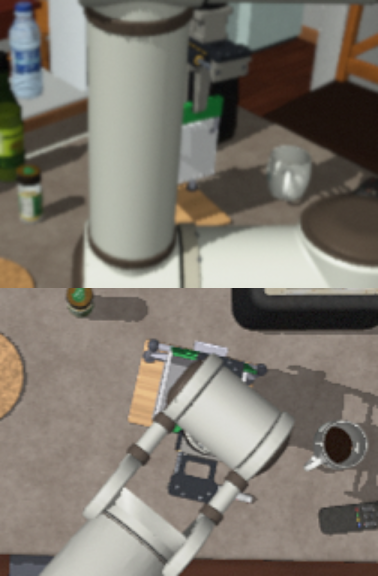

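It lifted cleanly, about 2.9 N is on the wrist and the hook is 70 mm up. Now I'll pull it away towards its front and carry it over the mat.

Run:
```python
from h import *
p=lambda t:print(t,round(bot.current_clock(),2),np.round(bot.current_ee_pos(),4),np.round(bot.current_contact_force(),2),np.round(bot.current_ft_torque(),2),round(bot.current_opening()*92,1))
bot.line_to(np.r_[G-.09*ax(A),.255],max_speed=.12);p("back")
T=M-.066*ax(B)
bot.line_to(np.r_[T-[.06,.1],.255],rot=rv(.1,1),max_speed=.12)
bot.line_to(np.r_[T,.255],rot=rv(B,1),max_speed=.12);p("over")
bot.line_to(np.r_[T,.17],max_speed=.1);bot.hold(.3);p("low")
for n in("scene","top"):
    c=bot.read_camera(n); cv2.imwrite(f"pics/m_{n}.png",c["pixels"])
    x,y=proj(c,np.r_[M,.1])[0].astype(int);x=max(x,120);y=max(y,100)
    cv2.imwrite(f"pics/m_{n}c.png",cv2.resize(c["pixels"][y-100:y+100,x-120:x+120],None,fx=1.5,fy=1.5))
cv2.imwrite("pics/m.png",np.vstack([cv2.imread(f"pics/m_{n}c.png") for n in("scene","top")]))
```

```text
back 7.84 [ 0.3534 -0.1735  0.2551] [-0.66  0.12 -2.59] [ 0.01  0.06 -0.06] 11.2
over 11.1 [0.4767 0.1557 0.255 ] [ 0.51  0.03 -3.55] [-0.12  0.02  0.02] 11.4
low 12.4 [0.4771 0.1561 0.1704] [ 0.14  0.45 -2.76] [-0.12  0.07 -0.02] 11.7
```

View pics/m.png

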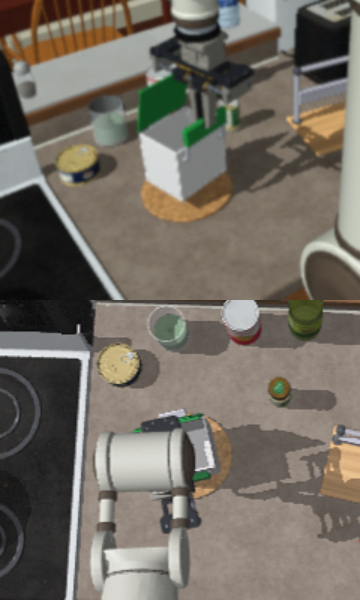

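The caddy hangs upright over the mat with its lid still open, at about (185,160) in the upper crop. I'll lower it until the wrist senses contact, release, and back off upward.

Run:
```python
from h import *
p=lambda t:print(t,round(bot.current_clock(),2),np.round(bot.current_ee_pos(),4),np.round(bot.current_contact_force(),2),np.round(bot.current_ft_torque(),2),round(bot.current_opening()*92,1))
T=M-.066*ax(B)
bot.line_to(np.r_[T,.146],max_speed=.06);bot.hold(.2)
f0=np.mean([bot.current_contact_force()[2] for _ in range(10)]);p("pre")
z=.146
while z>.126:
    z-=.0015;bot.line_to(np.r_[T,z],max_speed=.03);bot.hold(.05)
    f=np.mean([bot.current_contact_force()[2] for _ in range(10)])
    if f-f0>1.5:break
p(f"contact {z:.4f} {f-f0:.2f}")
bot.set_gripper(0.,10);bot.hold(.2);p("soft")
bot.set_gripper(.35);bot.hold(.2);p("rel")
bot.line_to(np.r_[T,.21],max_speed=.08)
bot.line_to(np.r_[T-.1*ax(B)+[0,-.05],.30],max_speed=.2);p("off")
for n in("scene","top"):
    c=bot.read_camera(n); cv2.imwrite(f"pics/r_{n}.png",c["pixels"])
    x,y=proj(c,np.r_[M,.1])[0].astype(int)
    cv2.imwrite(f"pics/r_{n}c.png",cv2.resize(c["pixels"][y-75:y+75,x-100:x+100],None,fx=2,fy=2,interpolation=cv2.INTER_CUBIC))
cv2.imwrite("pics/r.png",np.vstack([cv2.imread(f"pics/r_{n}c.png") for n in("scene","top")]))
```

```text
pre 13.25 [0.4772 0.1561 0.1464] [ 0.37  0.26 -2.29] [-0.03  0.11  0.04] 11.6
contact 0.1355 7.87 15.35 [0.4772 0.1561 0.1363] [-2.83  0.04  5.58] [-0.13  0.47  0.03] 10.8
soft 15.77 [0.4772 0.1561 0.1363] [-3.07 -0.46  6.01] [-0.14  0.45 -0.  ] 11.8
rel 16.45 [0.4769 0.1561 0.1355] [ 0.58  0.46 -0.16] [-0.02 -0.1   0.06] 32.2
off 18.44 [0.3799 0.0816 0.2991] [-0.38 -0.52 -0.44] [-0.03 -0.04  0.01] 32.0
```

View pics/r.png

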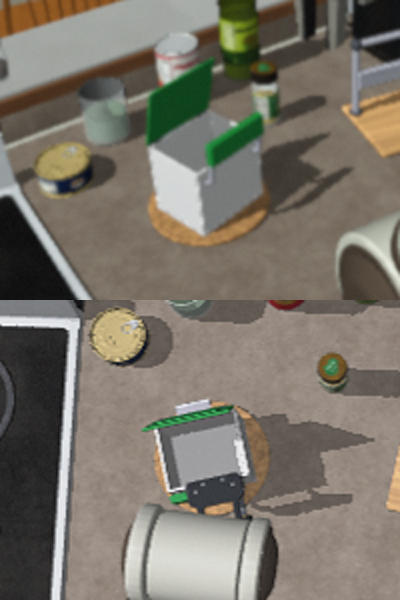

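It stands upright on the mat, released. In the scene crop the lid's tip corners are at (148,95) and (214,60), the bar's top corners at (207,142) and (262,113), and the caddy's lower front corner at (200,232). I'll check the caddy pose and lid angle from these by casting rays at the known heights.

Run:
```python
from h import *
c=bot.read_camera("scene")
x,y=proj(c,np.r_[M,.1])[0].astype(int); o=np.array([x-100,y-75])
W=lambda u,z:cast(c,o+np.array(u)/2,z)[0]
def loc(P): d=P[:2]-M; return np.round([d@ax(B)*1e3,d@ax(B+np.pi/2)*1e3],1)
for n,u,z in (("tipL",(148,92),.217),("tipR",(214,60),.217),("barL",(207,142),.168),("barR",(262,113),.168),("barbotL",(207,165),.134),("base",(200,232),.008),("baseL",(158,195),.008),("baseR",(262,190),.008)):
    print(n,W(u,z).round(3),loc(W(u,z)))
ct=bot.read_camera("top")
for X in ((-50,60),(-50,-60),(50,60),(50,-60)):
    P=np.r_[M+X[0]/1e3*ax(B)+X[1]/1e3*ax(B+np.pi/2),.118]; q=proj(ct,np.r_[M,.1])[0].astype(int)
    print(X,"rim top crop",((proj(ct,P)[0]-q+[100,75])*2).round(),"base scene crop",((proj(c,np.r_[P[:2],.008])[0]-o)*2).round())
```

```text
tipL [0.554 0.235 0.217] [28.4 56.9]
tipR [0.571 0.124 0.217] [ 17.7 -54.7]
barL [0.471 0.198 0.168] [-61.8  41.8]
barR [0.482 0.105 0.168] [-73.3 -51.3]
barbotL [0.468 0.203 0.134] [-63.1  47.2]
base [0.488 0.216 0.008] [-40.9  55.1]
baseL [0.596 0.226 0.008] [66.5 38.6]
baseR [0.512 0.096 0.008] [-47.2 -67.1]
(-50, 60) rim top crop [166. 191.] base scene crop [202. 237.]
(-50, -60) rim top crop [248. 173.] base scene crop [260. 193.]
(50, 60) rim top crop [152. 124.] base scene crop [155. 207.]
(50, -60) rim top crop [234. 106.] base scene crop [213. 167.]
```

The two views put the caddy within about 4 mm of the mat's centre. The lid tip is about 25 mm behind the caddy's centre, so θ is about 1.3. A sideways push could tip the light caddy, so I'll press down on the lid's free edge with the closed fingertips and follow its arc.

```bash
cat >> h.py <<'E'
def fz(): return np.mean([bot.current_contact_force() for _ in range(8)],0)
def at(x,z): return np.r_[M+x*ax(B),z]
E
python3 - <<'E'
from h import *
bot.set_gripper(0.,10)
bot.line_to(at(.028,.27),rot=rv(B,1),max_speed=.15);bot.hold(.2)
bot.line_to(at(.028,.228),max_speed=.08);bot.hold(.2);f0=fz();z=.228
while z>.203:
    z-=.0015;bot.line_to(at(.028,z),max_speed=.03);bot.hold(.03);f=fz()-f0
    if f[2]>1: break
print("contact",round(z,4),f.round(2),round(bot.current_clock(),2))
if f[2]>1:
    th0=np.arcsin(np.clip((z-.120)/.1,0,.98)); print("theta",th0)
    th=min(th0,1.33); x0=.028+.1*np.cos(th); 
    while th>.75:
        th-=.06
        bot.line_to(at(x0-.1*np.cos(th),.118+.1*np.sin(th)+.008*np.cos(th)-.002),max_speed=.06)
        f=fz()-f0; print(round(th,2),f.round(1).tolist(),end=' ')
        if np.linalg.norm(f)>15: print("STOP");break
print(bot.current_clock())
c=bot.read_camera("scene");x,y=proj(c,np.r_[M,.1])[0].astype(int)
cv2.imwrite("pics/k.png",cv2.resize(c["pixels"][y-75:y+75,x-100:x+100],None,fx=2,fy=2,interpolation=cv2.INTER_CUBIC))
E
```

```text
contact 0.2145 [-0.06 -0.78  1.17] 24.44
theta 1.237594602774346
1.18 [-0.1, 0.4, -0.0] 1.12 [0.1, -0.5, 0.2] 1.06 [0.7, -0.2, 0.6] 1.0 [1.4, 0.1, -0.4] 0.94 [0.7, 0.5, 0.2] 0.88 [0.8, -0.8, -1.4] 0.82 [0.5, 0.1, -0.4] 0.76 [0.4, -0.9, -0.1] 0.7 [-0.3, -0.2, 0.2] 26.7
```

View pics/k.png

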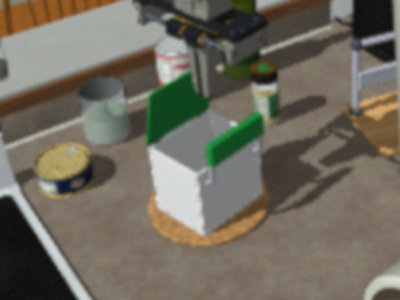

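The lid hasn't moved: the fingertips are in front of it, at about (205,85) in the crop, and the "contact" was sensor noise. So the lid is steeper than I estimated. I'll raise the tool and re-measure the lid corners from the masks in the unobstructed pictures I saved earlier.

Run:
```python
from h import *
bot.line_to(at(-.015,.27),max_speed=.2)
for n in ("scene","top"):
    c=bot.read_camera(n); im=cv2.imread(f"pics/r_{n}.png"); q=proj(c,np.r_[M,.15])[0]
    for b in blobs(green(im),30):
        if np.linalg.norm(b[:,0].mean(0)-q)<60:
            print(n,"area",cv2.contourArea(b),"poly",cv2.approxPolyDP(b,2.5,True)[:,0].tolist())
    for th in (1.25,1.35,1.45,1.55):
        X=[np.r_[at(.05-.1*np.cos(th)+o*np.sin(th),0)[:2]+s*.06*ax(B+np.pi/2),.118+.1*np.sin(th)+o*np.cos(th)] for s in (1,-1) for o in (0,.008)]
        print(th,"L in,out / R in,out",proj(c,X).round(1).tolist())
    X=[np.r_[at(-.066+d,0)[:2]+s*.05*ax(B+np.pi/2),.168] for s in (1,-1) for d in(-.006,.006)]
    print("bar pred",proj(c,X).round(1).tolist())
```

```text
scene area 294.0 poly [[243, 233], [218, 249], [220, 259], [245, 243]]
scene area 686.5 poly [[221, 206], [190, 225], [189, 248], [217, 231]]
1.25 L in,out / R in,out [[190.8, 226.1], [188.8, 224.3], [223.3, 207.4], [221.3, 205.8]]
1.35 L in,out / R in,out [[188.2, 224.0], [186.2, 222.4], [220.8, 205.5], [218.8, 204.1]]
1.45 L in,out / R in,out [[185.7, 222.2], [183.7, 220.9], [218.3, 203.9], [216.3, 202.7]]
1.55 L in,out / R in,out [[183.3, 220.7], [181.3, 219.6], [215.8, 202.6], [213.9, 201.6]]
bar pred [[219.0, 251.0], [215.7, 249.2], [245.3, 233.6], [242.1, 232.0]]
top area 103.0 poly [[199, 197], [167, 203], [156, 209]]
1.25 L in,out / R in,out [[155.2, 212.2], [154.4, 209.4], [198.8, 202.6], [198.1, 199.7]]
1.35 L in,out / R in,out [[154.2, 208.6], [153.5, 205.8], [197.9, 199.0], [197.2, 196.1]]
1.45 L in,out / R in,out [[153.4, 205.0], [152.7, 202.1], [197.1, 195.4], [196.5, 192.5]]
1.55 L in,out / R in,out [[152.6, 201.4], [152.0, 198.6], [196.3, 191.8], [195.7, 189.0]]
bar pred [[168.6, 245.1], [167.8, 240.9], [204.0, 237.2], [203.1, 233.0]]
```

The masks in both views agree on θ of about 1.3, so the fingers simply slid over the edge. I'll instead come from behind. The lower front corner of the fingers will push the lid's outer face near its tip (about 0.6 N, too little to tip the caddy) and follow the arc down.

```bash
cat >> h.py <<'E'
def arc(th,rho=.085): return at(.05-rho*np.cos(th)+.008*np.sin(th)+.018,.118+rho*np.sin(th)+.008*np.cos(th))
E
python3 - <<'E'
from h import *
bot.line_to(at(.11,.27),max_speed=.2)
s=arc(1.6); bot.line_to(at(.11,s[2]),max_speed=.12);bot.hold(.2);f0=fz()
for th in np.arange(1.6,.6,-.1):
    bot.line_to(arc(th),max_speed=.05);f=fz()-f0;print(round(th,2),f.round(1).tolist(),end=' ')
    if np.linalg.norm(f)>10: print("STOP");break
print(bot.current_clock())
c=bot.read_camera("scene");x,y=proj(c,np.r_[M,.1])[0].astype(int)
cv2.imwrite("pics/k2.png",cv2.resize(c["pixels"][y-75:y+75,x-100:x+100],None,fx=2,fy=2,interpolation=cv2.INTER_CUBIC))
E
```

```text
1.6 [-0.6, -0.1, 0.2] 1.5 [0.8, -0.4, -0.3] 1.4 [2.0, -0.6, -0.8] 1.3 [-0.6, -0.4, 0.4] 1.2 [1.2, 0.3, -0.5] 1.1 [0.2, 0.1, -0.7] 1.0 [-0.6, -1.0, 5.4] 0.9 [-0.8, -1.2, 3.7] 0.8 [0.1, -2.0, 1.9] 0.7 [-0.3, 0.1, -0.1] 32.7333
```

View pics/k2.png

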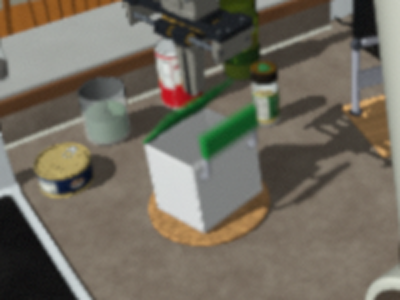

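The lid is folding: it shows edge-on from (147,140) to (225,88), and the caddy stands with its base corner at (205,232). I'll carry on along the arc to shut and press lightly, measuring the bar corners numerically.

```bash
cat >> h.py <<'E'
def report():
    for n in ("scene","top"):
        c=bot.read_camera(n); q=proj(c,np.r_[M,.13])[0]
        for b in blobs(green(c["pixels"]),20):
            if np.linalg.norm(b[:,0].mean(0)-q)<55: print(n,cv2.contourArea(b),cv2.approxPolyDP(b,2.5,True)[:,0].tolist())
E
python3 - <<'E'
from h import *
report()
f0=fz()
for th in np.arange(.62,-.01,-.1):
    bot.line_to(arc(th),max_speed=.05);f=fz()-f0;print(round(th,2),f.round(1).tolist(),end=' ')
    if np.linalg.norm(f)>12: print("STOP");break
z=bot.current_ee_pos()[2]
while f[2]<5 and z>.114:
    z-=.0015;bot.line_to(at(-.02,z),max_speed=.03);bot.hold(.05);f=fz()-f0
print("press",round(z,4),f.round(1),bot.current_ee_pos(),bot.current_clock())
report()
E
```

```text
scene 276.0 [[246, 235], [220, 250], [221, 260], [245, 245]]
scene 47.0 [[234, 221], [191, 247]]
top 59.0 [[205, 239], [183, 243], [185, 246], [204, 242]]
top 22.0 [[162, 221], [163, 232]]
top 362.0 [[200, 200], [184, 204], [187, 226], [203, 223]]
0.62 [-1.0, 0.3, -0.9] 0.52 [0.1, 0.6, 0.1] 0.42 [0.1, 0.6, -0.0] 0.32 [-0.6, -0.9, 0.1] 0.22 [-0.4, -0.1, -0.2] 0.12 [-0.1, -0.7, -0.5] 0.02 [0.2, 0.5, 0.1] press 0.1136 [ 0.2 -0.   1. ] [0.52133794 0.16746884 0.1135039 ] 37.7917
scene 724.5 [[245, 235], [234, 237], [227, 234], [227, 242], [220, 248], [215, 245], [212, 235], [190, 249], [211, 260], [222, 259], [245, 243]]
top 37.5 [[204, 235], [193, 236], [193, 239]]
top 343.5 [[200, 198], [193, 200], [193, 233], [206, 229]]
```

Run:
```python
from h import *
bot.line_to(at(-.02,.2),max_speed=.12)
bot.line_to(at(-.17,.28)-[0,.05,0],max_speed=.2);print(bot.current_clock())
report()
o=[]
for n in("scene","top"):
    c=bot.read_camera(n); x,y=proj(c,np.r_[M,.1])[0].astype(int)
    o.append(cv2.resize(c["pixels"][y-50:y+50,x-65:x+65],None,fx=3,fy=3,interpolation=cv2.INTER_CUBIC))
    X=[np.r_[at(a,0)[:2]+s*.06*ax(B+np.pi/2),.118+o_] for o_ in (0,.008) for a,s in ((-.05,1),(-.05,-1),(.05,-1),(.05,1))]
    print(n,"rim/lid-top pred",proj(c,X).round().tolist(),"crop0",x-65,y-50)
cv2.imwrite("pics/f.png",np.hstack(o))
```

```text
39.8417
scene 905.5 [[245, 235], [234, 237], [218, 231], [190, 249], [211, 260], [222, 259], [245, 243]]
top 29.5 [[178, 240], [169, 243], [176, 244]]
top 1281.5 [[200, 198], [161, 207], [167, 238], [206, 230]]
scene rim/lid-top pred [[212.0, 265.0], [243.0, 244.0], [218.0, 231.0], [187.0, 250.0], [212.0, 262.0], [243.0, 241.0], [218.0, 229.0], [187.0, 248.0]] crop0 150 202
top rim/lid-top pred [[167.0, 240.0], [208.0, 230.0], [201.0, 197.0], [160.0, 206.0], [166.0, 239.0], [208.0, 230.0], [200.0, 197.0], [160.0, 206.0]] crop0 119 169
```

View pics/f.png

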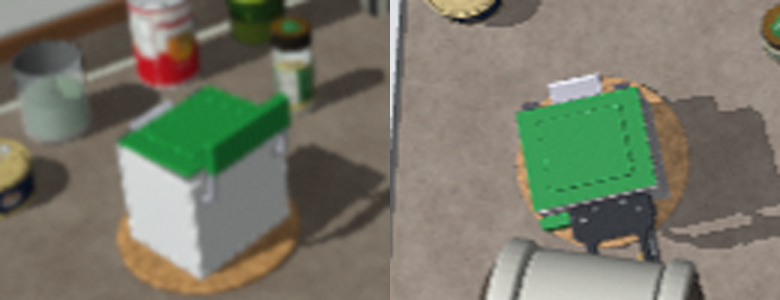

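The lid lies flat over the caddy, and its corners in both views match the predicted shut position (top view (161,207), (200,198), (206,230), (167,238)). The last press felt only 1 N, though, so I'll press once more with a proper force check to confirm it is fully down.

Run:
```python
from h import *
bot.line_to(at(-.02,.2),max_speed=.2)
bot.line_to(at(-.02,.135),max_speed=.1);bot.hold(.3);f0=fz();z=.135
while z>.104:
    z-=.0015;bot.line_to(at(-.02,z),max_speed=.04);bot.hold(.03);f=fz()-f0
    if z<.122: print(round(z,4),round(f[2],1),round(bot.current_ee_pos()[2],4),end='; ')
    if f[2]>7:break
print(bot.current_clock())
bot.line_to(at(-.02,.2),max_speed=.1)
bot.line_to(at(-.17,.28)-[0,.05,0],max_speed=.2);print(bot.current_clock())
report()
```

```text
0.1215 0.2 0.1214; 0.12 -0.7 0.1199; 0.1185 -0.0 0.1184; 0.117 -0.6 0.1169; 0.1155 0.3 0.1154; 0.114 -1.0 0.1139; 0.1125 -0.7 0.1125; 0.111 0.2 0.1109; 0.1095 -0.0 0.1094; 0.108 0.5 0.1079; 0.1065 -0.9 0.1064; 0.105 6.0 0.106; 0.1035 13.8 0.1057; 48.175
50.375
scene 923.5 [[245, 235], [233, 238], [219, 231], [190, 249], [215, 262], [244, 244]]
top 28.0 [[178, 240], [169, 243], [176, 244]]
top 1309.0 [[200, 198], [161, 207], [168, 239], [207, 230]]
```

The second press met a firm stop (14 N over 0.3 mm), and the lid's front edge settled 1–2 px further down, which fits a shut lid resting on the rim. The arm is clear, so I'm handing in.

```bash
python3 -c "
from workcell import bot
print(bot.job_done(),bot.current_clock())"
```

```text
the job is handed in; nothing more can be done
the job is handed in; nothing more can be done
```

The caddy is off the rail and stands upright within about 4 mm of the mat's centre, its lid was then pressed shut to a firm stop, and I handed the job in at about 50 s; the mug, jar and tin were not knowingly touched, though I did not re-measure them and the judge's verdict was not shown.

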